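Free and shut the trimmer guard

ROBOT

A 7-joint arm with a two-finger parallel gripper is mounted at the origin on a cart in front of the work surface, level with it; the furniture and walls round the work are solid. World frame = base frame: x ahead of the robot, y to its left, z up, the work surface at z = 0. Lengths are in m, angles in degrees, forces in N, time in s.
With the tool pointing down it reaches from about 0.4 to 0.85 m from the base axis. Payload 10.4 kg.
Tool frame: the origin (TCP) lies midway between the tips of the shut fingers; the grasp point (between the pads) lies 19 mm behind it; z points along the fingers, y is the line along which they close (so a half turn about z gives the same grasp; the last joint's range is limited). The gripper opens to 85 mm and grips with 20 to 120 N. Pads are 22 mm wide; open, the fingers measure 114 mm over their backs; the gripper's body (76 mm by 85 mm) begins 54 mm behind the grasp point. The pads swing forward as they close: fully open they stand 13 mm farther back than shut.
Start: joints at [68.835, 19.034, -3.707, 83.658, 1.238, 77.344, -5.071], TCP at [0.212, -0.588, 0.231] pointing down, gripper open.
Joint ranges: [-148.97, 148.97], [-28.65, 121.19], [-84.17, 76.75], [9.2, 138.47], [-72.65, 252.65], [3.7, 117.97], [-149.18, 149.18]. Speed limits (degrees/s): [127.2, 127.2, 159.86, 159.86, 180, 180, 180].

INTERFACE

Orientations are given as [roll, pitch, yaw] about the fixed x, y, z axes, in that order (R = Rz(yaw) Ry(pitch) Rx(roll)).
In Python, from rig import manip, set_gripper, planner, capture, close_job, sensors gives the robot as it stands. The module is installed in compiled form; this text tells all that it offers. Calls block until the motion is done:
- manip.goto(position, orientation): joint-space move of the TCP to a pose.
- manip.move_l(position, velocity=0.15, rot=None): straight line of the TCP; rot=None keeps the orientation; velocity is the mean speed in m/s.
- manip.movej(angles): joint-space move.
- set_gripper(opening, force=None): finger opening in m; force is the grip in N (None keeps the last); returns when the fingers have stopped.
- manip.wait(seconds).
- planner.solve_ik(position, orientation): joint angles nearest the present ones, or None.
- capture(name): name is "scene" or "top"; returns a dict with "image" (400x640x3 uint8, red, green, blue), "fov_y" (degrees; the focal length in pixels is half the picture's height over the tangent of half this angle, whatever the lens; pixels are square), "cx", "cy" (the principal point, pixels), "world_from_camera" (4x4, takes a point from camera to world coordinates). Camera axes: x right, y down, z forward; pixel columns grow to the right and rows downward; lengths in m; the calibration is good to about 2 mm. A picture is of the moment at which its call begins. There is no depth.
A pose or a line that the arm cannot do raises manip.PlanningError and nothing moves.
- close_job(): hands the job in; it is judged then, once.
Readings, each from a call of its own:
- sensors.current_t(): time.
- sensors.current_q(): joint angles.
- sensors.current_qvel(): joint speeds.
- sensors.current_joint_torque(): joint torques, N m.
- sensors.current_ee_pos(): TCP position.
- sensors.current_eef_rot(): TCP orientation.
- sensors.current_force(): force on the tool from outside, world axes, zero at the start.
- sensors.current_moment(): the same for the moment, N m.
- sensors.current_opening(): finger opening in m.
- sensors.current_grip_force(): force on a finger pad.
Only numpy, scipy, OpenCV 4.12 (cv2) and the standard library are available. Lean on these libraries where they do the work, as an engineer would, in place of code of your own. Each camera call takes 0.05 s, during which the arm holds its last target. There are 200 camera calls.

TASK

The clear guard of the bench block trimmer is clamped open. Unscrew the brass wing nut by about half a turn, swing the eyebolt outwards out of its slotted lug until it lies over at its stop, then push the guard by its yellow upright grip under the head until the latch clicks and keeps it shut. Stop gently once it has clicked, without crushing the rubber buffer behind it, and leave the other things on the bench where they are.

Things in the scene. Friction and masses are not known exactly. Their poses are not given: they have to be found in the camera images.
- trimmer: bench machine, fixed: grey bed 300 x 150 mm (x -110 to +190, y -75 to +75 mm of this frame), aluminium rails, white column and overhanging head at the far end. Origin on the bench. x: the way the guard slides shut (away from the robot), y: the machine's left, z up. The catch (dark block, brass plunger, rubber buffer) sits on the left side near x = +100 mm and is adjustable.
- head_edge (a point): middle of the lower front edge of the overhanging white head, 215 mm above the bench; the head's front face rises from here to 300 mm, 150 mm wide, axes as the machine's. When the guard is shut its grip's centre stands 6 to 20 mm in under the head, so near the end the hand must lean back towards the open end by 20 to 35 degrees, fingertips forward.
- guard (a joint): travel of the clear, yellow-framed guard along the machine's +x (m): 0 = open, as it starts. It catches somewhere between 0.118 and 0.132, as the catch is set. A return spring (2 to 4 N) drives it open if let go unlatched. Riding over the latch takes up to about 14 N, in the 10 mm before it, then the push drops (click); 3 mm further it meets the rubber buffer.
- grip (a point): centre of the guard's yellow upright grip: a fin 26 mm along the machine's x, 12 mm thick along y and 38 mm high, whose top is 134 mm above the bench; the guard's frame below it is 97 mm above the bench. Axes as the machine's. Moves with the guard.
- wings (a point): centre of the brass wing nut's wings, on the bolt's axis, about 121 mm above the bench while the bolt is upright. Wings: 46 mm along this point's x, 8 mm thick along its y, from 16 mm below to 12 mm above this point; the hub below them, 17 mm across, ends 15 mm under it. z: along the bolt. On the machine's right (-y) side.
- wing_nut (a joint): turn of the wing nut on its bolt (rad), growing anticlockwise seen from above = loosening; starts at 0 to 0.4, end of thread 4.2. It rises 1.9 mm a rad. Below about 2 rad its collar is held by the raised lip at the lug's mouth and the bolt cannot swing out; it is well free from 2.6. Turning takes about 0.05 N m; it stays where it is left.
- eyebolt_hinge (a point): the hinge of the eyebolt, 15 mm above the bench on the machine's right side; the hinge axis lies along the machine's x. The 8 mm bolt stands upright from here to 131 mm above the bench through the lug of the guard.
- eyebolt (a joint): swing of the eyebolt (rad): 0 = upright in the lug, growing as its top goes outwards to the machine's right (-y); stop at 1.25. The bolt leaves the slot by 0.4; past about 0.3 it falls over by its own weight.
- latch (a joint): how far the brass latch plunger is pressed back by the guard (m): 0 = out; it rises to about 0.007 as the guard rides over it and snaps back to 0 at the click.
- buffer (a joint): compression of the rubber buffer (m): 0 = free, 4 N a mm; it must not be crushed by more than 6 mm.
- beaker: glass beaker, 52 mm across, 72 mm high, a bystander on the right; origin in the centre of its underside.
- dropper_bottle: brown dropper bottle, 33 mm across, 100 mm high, a bystander left of the machine; origin in the centre of its underside.
- petri_dish: glass dish, 64 mm across, 16 mm high, a bystander right of the machine; origin in the centre of its underside.
- spare_cassette: pink tissue cassette 29 x 48 x 12 mm, a bystander in front of the machine; origin in the centre of its underside.
- mould: pale embedding mould 34 x 46 x 11 mm, a bystander in front of the machine; origin in the centre of its underside.

How it is judged:
By the outcome, as a careful person would: the job done as asked, in the order asked, and still so for the second after the job is handed in, with the robot touching nothing.
It also fails if it takes over 72 s, if anything falls off the work surface, if the arm or the gripper's body presses on something with over 40 N, if the wrist force passes 120 N, or if a joint passes its speed limit or range.

## Working session

There is one attempt and no reset: what is moved stays moved. The work goes in short steps, each a Python script; the robot and the scene stay as the last script left them, time stands still between calls to the robot, and variables do not carry over. Pictures are saved under pics/ and viewed, at most 10 in all, crops included, and the job is handed in when it is done.

```bash
mkdir -p pics
python3 - <<'E'
from rig import capture,sensors
import cv2,pickle
for n in ("scene","top"):
    c=capture(n); pickle.dump(c,open(n+'.pkl','wb'))
    cv2.imwrite(f'pics/{n}0.png',c['image'][:,:,::-1]); print(n,c['fov_y'],c['cx'],c['cy'],c['world_from_camera'].round(3).tolist())
print(sensors.current_t(),sensors.current_eef_rot(),sensors.current_opening())
E
```

```text
scene 45.72539970103273 320.90259622940886 194.90463133391887 [[0.845, 0.43, -0.317, 0.993], [0.534, -0.659, 0.53, -0.552], [0.019, -0.618, -0.786, 1.081], [0.0, 0.0, 0.0, 1.0]]
top 45.78552187019801 315.395624193702 204.67709515917562 [[0.025, -0.98, 0.195, 0.421], [-0.999, -0.029, -0.017, 0.104], [0.023, -0.195, -0.981, 1.143], [0.0, 0.0, 0.0, 1.0]]
0.1 [-1.79926158e+02  4.02790314e-03  1.98686132e+01] 0.085691029151799
```

View pics/scene0.png

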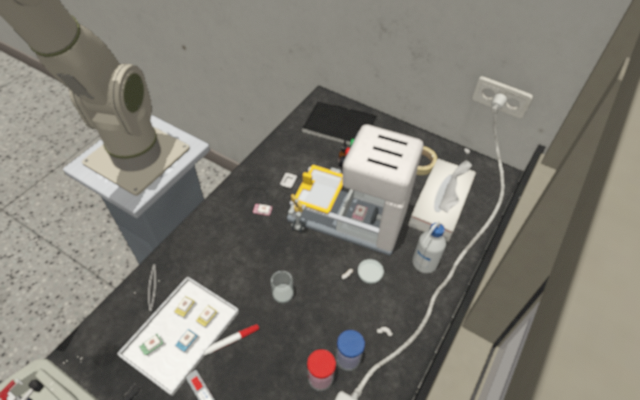

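View pics/top0.png

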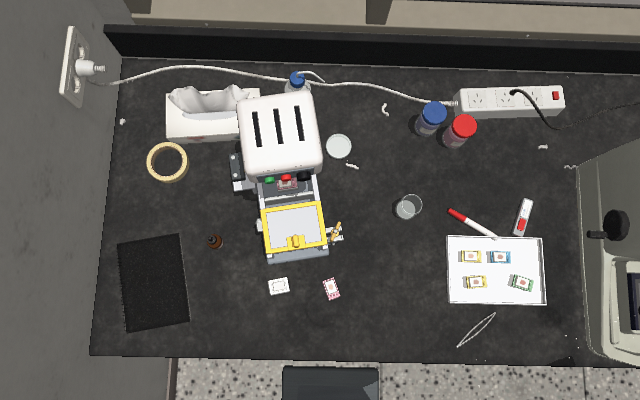

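The scene view shows the machine near (350,190). The top view shows it near (290,190), with the wing nut around (336,232) and the grip around (295,241). I'll enlarge both.

```bash
cat > h.py <<'E'
import numpy as np,cv2,pickle
def ray(c,u,v):
    f=200/np.tan(np.radians(c['fov_y']/2)); T=c['world_from_camera']
    d=T[:3,:3]@np.array([(u-c['cx'])/f,(v-c['cy'])/f,1]); return T[:3,3],d
def atz(c,u,v,z):
    o,d=ray(c,u,v); return o+d*(z-o[2])/d[2]
def proj(c,P):
    f=200/np.tan(np.radians(c['fov_y']/2)); T=c['world_from_camera']
    p=T[:3,:3].T@(np.asarray(P,float)-T[:3,3]); return np.array([c['cx']+f*p[0]/p[2],c['cy']+f*p[1]/p[2]])
def tri(a,ua,b,ub):
    o1,d1=ray(a,*ua);o2,d2=ray(b,*ub)
    s=np.linalg.lstsq(np.c_[d1,-d2],o2-o1,rcond=None)[0]
    p,q=o1+s[0]*d1,o2+s[1]*d2; return (p+q)/2,np.linalg.norm(p-q)
def crop(im,x0,y0,w,h,k):
    o=cv2.resize(im[y0:y0+h,x0:x0+w,::-1],None,fx=k,fy=k,interpolation=cv2.INTER_CUBIC)
    for x in range(-(-x0//10)*10,x0+w,10): cv2.putText(o,str(x),((x-x0)*k,8),0,.3,(0,0,255),1); cv2.line(o,((x-x0)*k,10),((x-x0)*k,16),(0,0,255),1)
    for y in range(-(-y0//10)*10,y0+h,10): cv2.putText(o,str(y),(0,(y-y0)*k+4),0,.3,(0,0,255),1); cv2.line(o,(20,(y-y0)*k),(26,(y-y0)*k),(0,0,255),1)
    return o
E
python3 - <<'E'
from h import *
t=pickle.load(open('top.pkl','rb'));s=pickle.load(open('scene.pkl','rb'))
a=crop(t['image'],250,165,100,100,6)[:, :]
b=crop(s['image'],280,155,66,86,6)
a=cv2.resize(a,(540,540),interpolation=cv2.INTER_AREA) if 0 else crop(t['image'],252,170,96,100,5)
b=crop(s['image'],282,160,62,80,5)
o=np.zeros((500,800,3),np.uint8);o[:500,:480]=a;o[:400,485:795]=b
cv2.imwrite('pics/c1.png',o)
E
```

```text
(no output)
```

View pics/c1.png

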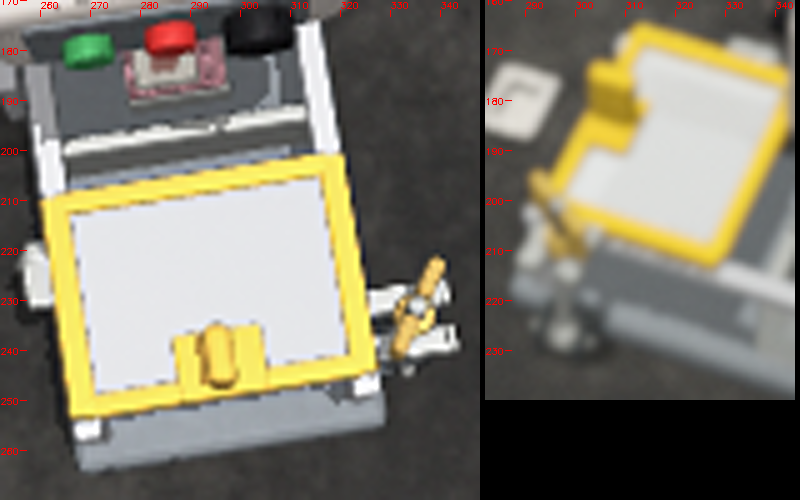

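The top crop, in full-image pixels, shows the grip top at about (295.4,240). The frame corners are (260.4,210), (320.4,201), (327.4,244) and (267,253.4). The wing ends are (339.4,222.4) and (332,240.4), with the bolt tip near (335.8,231).

Run:
```python
from h import *
t=pickle.load(open('top.pkl','rb'));s=pickle.load(open('scene.pkl','rb'))
P=lambda x,y,z:atz(t,252+x/5,170+y/5,z)
fr=[P(42,200,.097),P(342,155,.097),P(377,370,.097),P(75,417,.097)]
for n,p in zip(('FL','FR','BR','BL'),fr): print(n,p.round(4))
for a,b in((3,0),(2,1),(1,0),(2,3)): d=fr[b]-fr[a]; print('edge',np.degrees(np.arctan2(d[1],d[0])).round(2),np.linalg.norm(d).round(4))
print('bed front',P(80,470,.0),P(383,422,.0))
print('grip',P(217,350,.134).round(4))
w1,w2=P(437,265,.125),P(400,350,.125);d=w1-w2
print('wing',((w1+w2)/2).round(4),np.degrees(np.arctan2(d[1],d[0])),np.linalg.norm(d))
print('tip',P(420,304,.131).round(4))
# scene: grip top centre & wing centre
S=lambda x,y:(282+(x-485)/5,160+y/5)
print('gripT',tri(t,(252+217/5,170+350/5),s,S(612,74)))
print('wingT',tri(t,(252+417/5,170+307/5),s,S(558,212)))
print('wing scene',[atz(s,*S(*q),.125).round(4) for q in((538,180),(580,248))])
```

```text
FL [0.6133 0.2083 0.097 ]
FR [0.6379 0.0743 0.097 ]
BR [0.541  0.0565 0.097 ]
BL [0.5166 0.1892 0.097 ]
edge 11.17 0.0986
edge 10.37 0.0985
edge 100.38 0.1363
edge 100.42 0.1349
bed front [0.50014068 0.19362268 0.        ] [0.52702164 0.04873827 0.        ]
grip [0.5434 0.1269 0.134 ]
wing [0.5655 0.0403 0.125 ] -22.331361939786206 0.04070271130112392
tip [0.5661 0.0401 0.131 ]
gripT (array([0.54359179, 0.1267312 , 0.13048442]), np.float64(0.0006964931058643871))
wingT (array([0.56639308, 0.04088839, 0.12116417]), np.float64(0.000490364788824011))
wing scene [array([0.5482, 0.0501, 0.125 ]), array([0.5902, 0.026 , 0.125 ])]
```

```bash
cat >> h.py <<'E'
from scipy.spatial.transform import Rotation as R
MY=10.5
Mz=R.from_euler('z',MY,degrees=True)
W=np.array([.566,.0405,.121]); G=np.array([.5434,.1269,.115])
def m2w(v): return Mz.apply(v)
def eul(r): return r.as_euler('xyz',degrees=True)
def down(yaw): return R.from_euler('xyz',[180,0,yaw],degrees=True)
def swing(r,a): return Mz*R.from_euler('x',a)*Mz.inv()*r   # + = top goes to -y
def lean(a): return Mz*R.from_matrix(np.c_[[np.cos(a),0,np.sin(a)],[0,-1,0],[np.sin(a),0,-np.cos(a)]])
def lean2(a): return lean(a)*R.from_euler('z',180,degrees=True)
E
python3 - <<'E'
from h import *
from rig import planner
def ik(p,r):
    q=planner.solve_ik(list(p),list(eul(r))); return None if q is None else np.round(q,0)
for y in (-27,153,-207):
    for dy in (0,55,110,165): print(y,dy,ik(W+[0,0,-.003],down(y+dy)))
for f in (lean,lean2):
    for d in (-.03,.03,.13): print(f.__name__,d,ik(G+m2w([d-.023,0,-.005]),f(np.radians(32))))
H=W.copy();H[2]=.015
for y in(138,-42):
    for a in (.2,.4,.5):
        r=swing(down(y),a); print(y,a,r.apply([0,0,1]).round(2),ik(H+m2w([0,-.11*np.sin(a),.11*np.cos(a)]),r))
E
```

```text
-27 0 [  26.   23.  -42.   99.   16.   65. -138.]
-27 55 [ 30.  24. -48.  98.  19.  66. -85.]
-27 110 [ 31.  24. -48.  98.  20.  66. -30.]
-27 165 [ 32.  25. -50.  98.  21.  66.  24.]
153 0 [ 33.  25. -51.  98.  21.  67.  39.]
153 55 [ 45.  36. -71.  98.  36.  73.  84.]
153 110 [ 45.  36. -71.  98.  36.  73. 139.]
153 165 [ -53.   25.   55.  103.  -22.   64. -123.]
-207 0 [ 33.  25. -51.  98.  21.  67.  39.]
-207 55 [ 45.  36. -71.  98.  36.  73.  84.]
-207 110 [ 45.  36. -71.  98.  36.  73. 139.]
-207 165 [ -53.   25.   55.  103.  -22.   64. -123.]
lean -0.03 [ 62. -19. -75. 133. -39.  23. -64.]
lean 0.03 [  27.    3.  -48.  127.   20.   21. -117.]
lean 0.13 [  25.   18.  -48.  113.   41.   27. -131.]
lean2 -0.03 [ 25.  -8. -45. 134.  -0.  20.  80.]
lean2 0.03 [ 53.   7. -74. 126.  31.  23.  55.]
lean2 0.13 [ 16.  16. -39. 114.  34.  25.  54.]
138 0.2 [-0.04  0.2  -0.98] [ 35.  25. -43.  96.   6.  66.  40.]
138 0.4 [-0.07  0.38 -0.92] [ 39.  29. -39.  93.  -4.  69.  52.]
138 0.5 [-0.09  0.47 -0.88] [ 40.  32. -38.  91.  -9.  71.  57.]
-42 0.2 [-0.04  0.2  -0.98] [  24.   22.  -29.   97.   -1.   65. -135.]
-42 0.4 [-0.07  0.38 -0.92] [  26.   26.  -22.   94.  -14.   69. -121.]
-42 0.5 [-0.09  0.47 -0.88] [  27.   29.  -20.   92.  -19.   72. -116.]
```

Run:
```python
from h import *
from rig import manip,set_gripper,sensors,capture
set_gripper(.045)
r=down(-27)
manip.goto(list(W+[0,0,.10]),list(eul(r)))
print(sensors.current_t(),sensors.current_ee_pos(),sensors.current_opening())
manip.move_l(list(W+[0,0,-.004]),.06)
print('F',sensors.current_force(),sensors.current_ee_pos())
set_gripper(0.0,30)
print(sensors.current_t(),sensors.current_opening(),sensors.current_grip_force(),sensors.current_force(),sensors.current_moment())
out=[]
for n,(x,y,w,h) in {'top':(285,190,80,65),'scene':(250,140,80,100)}.items():
    out.append(crop(capture(n)['image'],x,y,w,h,5))
o=np.zeros((500,800,3),np.uint8);o[:325,:400]=out[0];o[:500,400:]=out[1];cv2.imwrite('pics/c2.png',o)
```

```text
3.125 [0.56612681 0.03953584 0.22090087] 0.04500879337394997
F [-0.3311167  -0.41477764 -0.03531994] [0.56619951 0.04050955 0.11733328]
5.425 0.007103465447251979 33.06908330647275 [ 0.21840339 -0.05792317  1.28410248] [ 0.19055083 -0.16748626  0.05433405]
```

View pics/c2.png

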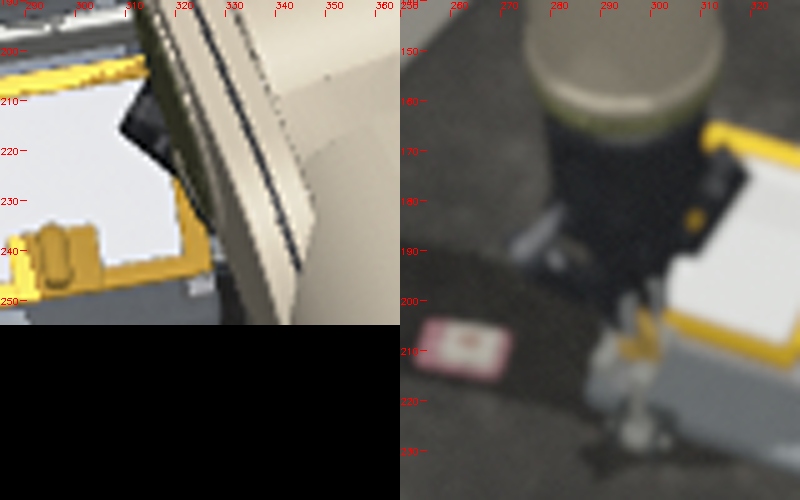

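The opening of 7.1 mm matches the wing thickness, and brass shows between the fingers at (298,207), so the wings are gripped. Next I'll turn the nut 165° in steps, rising with the thread.

Run:
```python
from h import *
from rig import manip,set_gripper,sensors
p0=np.array(sensors.current_ee_pos())
for k in range(1,6):
    a=33*k; p=p0+[0,0,.0019*np.radians(a)]
    manip.move_l(list(p),.0011/.9,list(eul(down(-27+a))))
    print(a,round(sensors.current_t(),2),np.round(sensors.current_opening(),4),np.round(sensors.current_force(),1),np.round(sensors.current_moment(),2),np.round(sensors.current_eef_rot(),1))
print(sensors.current_q())
```

```text
33 6.25 0.0069 [ 2.4  1.6 -2.5] [ 0.45 -0.53 -0.02] [-180.    -0.     5.9]
66 6.97 0.007 [ 2.   2.6 -3.3] [ 0.7  -0.56  0.08] [-180.    -0.    38.8]
99 7.7 0.0072 [ 0.6  2.5 -1.5] [ 0.96 -0.32  0.05] [-180.    -0.    71.8]
132 8.43 0.0073 [-1.3  2.4 -0.3] [0.82 0.05 0.07] [-180.     0.   104.8]
165 9.15 0.0072 [-1.5  3.  -0.2] [0.7  0.42 0.06] [-180.    -0.   137.8]
[ 46.55692137  37.98654935 -74.11006024  97.49413432  37.93363881
  74.38287672  12.36742104]
```

Run:
```python
from h import *
from rig import manip,set_gripper,sensors,capture
p0=np.array(sensors.current_ee_pos()); r0=down(138); L=p0[2]-.015; H=p0*[1,1,0]+[0,0,.015]
for a in (.08,.16,.24,.32,.40,.46):
    p=H+m2w([0,-L*np.sin(a),L*np.cos(a)])
    manip.move_l(list(p),.03,list(eul(swing(r0,a))))
    f=np.array(sensors.current_force()); print(a,round(sensors.current_t(),2),np.round(f,1),np.round(sensors.current_opening(),4))
    if np.linalg.norm(f)>25: print('stop');break
out=[crop(capture('scene')['image'],250,140,100,110,5)]
cv2.imwrite('pics/c3.png',out[0])
```

```text
0.08 9.59 [-0.1  0.9 -0.7] 0.0072
0.16 10.03 [ 1.   1.9 -2. ] 0.0069
0.24 10.46 [ 0.6  1.2 -3.4] 0.0071
0.32 10.89 [ 1.6  1.9 -3. ] 0.0071
0.4 11.32 [ 0.3  2.4 -4.5] 0.0071
0.46 11.69 [ 0.9  2.3 -4.2] 0.0066
```

View pics/c3.png

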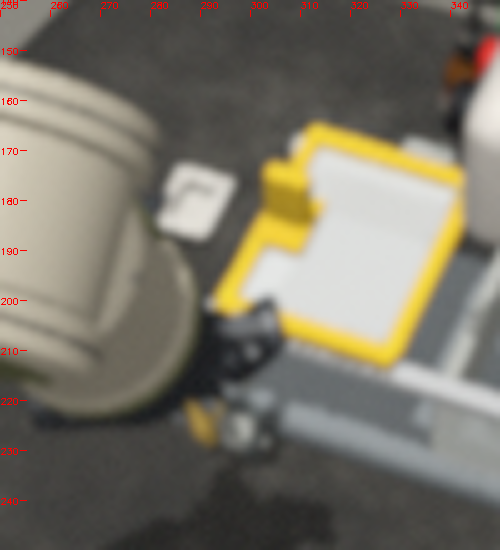

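The brass wings are outboard at about (289,223) and the lug is empty, so the bolt is out of its slot. I'll release it and back off.

Run:
```python
from h import *
from rig import manip,set_gripper,sensors,capture
set_gripper(.035); manip.wait(.3)
r=R.from_euler('xyz',sensors.current_eef_rot(),degrees=True)
p=np.array(sensors.current_ee_pos())-r.apply([0,0,.09])
manip.move_l(list(p),.12)
print(sensors.current_t(),np.round(sensors.current_force(),1),p)
p=p+[-.08,0,.05]; manip.move_l(list(p),.15)
# go to pre-push pose via high point
set_gripper(0.0)
a=np.radians(32)
from rig import planner
manip.goto(list(G+m2w([-.05,0,.09])),list(eul(lean2(a))))
print(sensors.current_t(),np.round(sensors.current_q(),1),sensors.current_ee_pos(),sensors.current_opening())
out=[]
for n,(x,y,w,h) in {'top':(255,190,100,75),'scene':(250,160,58,100)}.items():
    c=capture(n);pickle.dump(c,open(n+'.pkl','wb'));out.append(crop(c['image'],x,y,w,h,5))
o=np.zeros((500,800,3),np.uint8);o[:375,:500]=out[0];o[:500,505:795]=out[1];cv2.imwrite('pics/c4.png',o)
```

```text
13.325 [ 1.3  0.4 -0.2] [ 0.5818891  -0.04571853  0.19198544]
15.7583 [ 24.7 -17.9 -39.9 127.7 -13.9  34.8  92.5] [0.49426906 0.11781368 0.2046247 ] 0.0004087329278908023
```

View pics/c4.png

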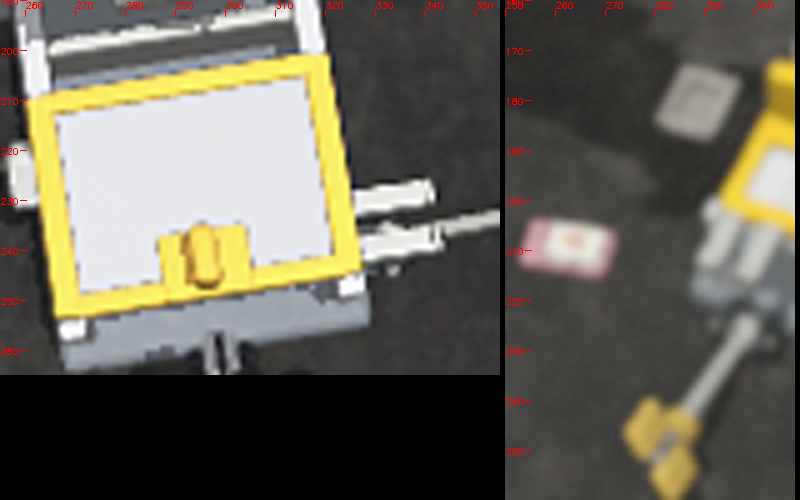

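The bolt lies outwards with the nut at about (282,248) in the scene view. I'll check its angle by projection, then descend behind the fin.

Run:
```python
from h import *
from rig import manip,sensors
s=pickle.load(open('scene.pkl','rb'));t=pickle.load(open('top.pkl','rb'))
for a in(1.05,1.15,1.25): 
    P=W*[1,1,0]+[0,0,.015]+m2w([0,-.112*np.sin(a),.112*np.cos(a)]); print(a,proj(s,P).round(1))
a=np.radians(32); r=list(eul(lean2(a)))
base=G*[1,1,0]+[0,0,.110]
manip.move_l(list(base+m2w([-.042,0,0])),.1,r)
f0=np.array(sensors.current_force()); print(f0.round(1),sensors.current_ee_pos(),sensors.current_t())
ex=m2w([1,0,0])
for d in np.arange(-.036,-.005,.002):
    manip.move_l(list(base+m2w([d,0,0])),.02)
    F=(np.array(sensors.current_force())-f0); print(round(d,4),(F@ex).round(2),F.round(1))
    if F@ex<-1.5: break
print(sensors.current_t(),np.round(sensors.current_q(),0))
```

```text
1.05 [281.2 243.2]
1.15 [280.5 246.9]
1.25 [280.  250.3]
[-0.5 -0.4 -0.6] [0.50228714 0.11927585 0.11024065] 16.9583
-0.036 0.48 [0.4 0.4 1. ]
-0.034 0.38 [0.3 0.5 0.6]
-0.032 0.21 [ 0.2  0.1 -0.4]
-0.03 0.39 [0.3 0.6 0.9]
-0.028 0.26 [ 0.2  0.6 -0.1]
-0.026 0.81 [ 0.8 -0.1  0.8]
-0.024 0.36 [0.3 0.3 0.9]
-0.022 0.17 [0.1 0.3 0.3]
-0.02 -0.93 [-1.   0.2  0.3]
-0.018 -0.95 [-1.2  1.1  0. ]
-0.016 -0.68 [-0.7  0.1 -1. ]
-0.014 -0.69 [-0.8  0.6 -0.3]
-0.012 -1.5 [-1.5 -0.1 -0.6]
20.4083 [ 35.  -0. -55. 129.  14.  20.  69.]
```

Run:
```python
from h import *
from rig import manip,sensors
base=G*[1,1,0]+[0,0,.110]; ex=m2w([1,0,0])
def fx(): return np.mean([-(np.array(sensors.current_force())@ex) for _ in range(3)])
d0=-.0205; pk=0
for d in [.0,.02,.04,.06,.08]:
    manip.move_l(list(base+m2w([d,0,0])),.04); print(round(d-d0,4),fx().round(2),np.round(sensors.current_q(),0)[[2,3,5]])
while d-d0<.137:
    d+=.001; manip.move_l(list(base+m2w([d,0,0])),.006); f=fx(); pk=max(pk,f); print(round(d-d0,4),f.round(2))
    if pk>6 and f<.45*pk: print('click');break
    if f>25: print('too hard');break
print(sensors.current_t(),np.round(sensors.current_force(),1),((np.array(sensors.current_ee_pos())-base)@ex-d0).round(4))
```

```text
0.0205 0.97 [-55. 127.  21.]
0.0405 1.94 [-54. 125.  22.]
0.0605 1.8 [-52. 122.  23.]
0.0805 1.62 [-50. 120.  24.]
0.1005 2.29 [-49. 117.  26.]
0.1015 3.73
0.1025 3.86
0.1035 4.54
0.1045 3.53
0.1055 3.19
0.1065 3.92
0.1075 4.18
0.1085 4.07
0.1095 3.81
0.1105 3.57
0.1115 3.27
0.1125 4.08
0.1135 4.15
0.1145 2.8
0.1155 3.69
0.1165 4.21
0.1175 3.88
0.1185 5.09
0.1195 4.76
0.1205 5.49
0.1215 6.46
0.1225 6.91
0.1235 6.66
0.1245 5.88
0.1255 4.65
0.1265 3.23
0.1275 3.28
0.1285 1.78
click
32.325 [-1.8  0.2 -1.2] 0.1287
```

Force peaked near 7 N and then dropped. I'll go 1 mm more as a margin, then back off gently while watching the guard.

Run:
```python
from h import *
from rig import manip,sensors,capture
base=G*[1,1,0]+[0,0,.110]; ex=m2w([1,0,0]); d0=-.0205
fx=lambda: np.mean([-(np.array(sensors.current_force())@ex) for _ in range(3)]).round(2)
for d in (.1295,.1275,.1255,.1235,.1205,.1155):
    manip.move_l(list(base+m2w([d+d0,0,0])),.008); print(d,fx())
manip.move_l(list(base+m2w([d+d0-.07,0,0])),.08)
print(sensors.current_t())
out=[]
for n,(x,y,w,h) in {'top':(230,150,110,100),'scene':(265,150,50,110)}.items():
    c=capture(n);pickle.dump(c,open(n+'.pkl','wb'));out.append(crop(c['image'],x,y,w,h,5))
o=np.zeros((550,800,3),np.uint8);o[:500,:550]=out[0];o[:550,550:]=out[1];cv2.imwrite('pics/c5.png',o)
```

```text
0.1295 1.49
0.1275 0.19
0.1255 0.42
0.1235 -0.34
0.1205 1.13
0.1155 -0.15
36.125
```

View pics/c5.png

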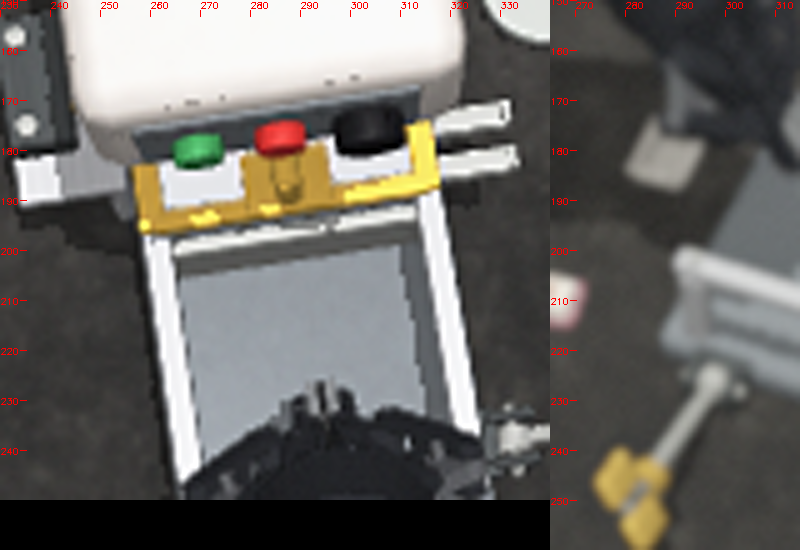

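The guard has stayed shut: the grip is under the head edge at about (287,187), and the bolt still lies at its stop. I'll lift clear, check that nothing drifts, and hand in.

Run:
```python
from h import *
from rig import manip,sensors,capture,close_job
p=np.array(sensors.current_ee_pos()); manip.move_l(list(p+[-.02,0,.1]),.1); manip.wait(1)
c=capture('top'); o=pickle.load(open('top.pkl','rb'))
d=np.abs(c['image'][165:200,255:320].astype(int)-o['image'][165:200,255:320]).mean()
print('diff',d,sensors.current_t(),np.round(sensors.current_force(),1))
if d<4: print(close_job())
```

```text
diff 0.5875457875457876 38.4417 [ 0.2 -0.6  0.9]
the job is handed in; nothing more can be done
None
```

I handed the job in at 38.4 s: wing nut loosened 165°, eyebolt swung out to lie over at about its stop, and the guard pushed until it clicked and stayed shut with the hand clear, with no sign the buffer was pressed hard or anything else on the bench was touched.

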